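# Bring the steel canister round to the front of the turntable

## Task

On the shelf stands a round wooden turntable with six upright finger pegs along its rim and three pots on it. Turn it gently by pushing its rim or rim pegs with the fingertips, either way round, until the stainless screw-top canister faces front, in line with the metal tongue that sticks out from under the disc, then draw back clear. Do not touch, lift or topple the pots, and leave everything else on the shelf alone.

Things in the scene. Friction and masses are not known exactly. Their poses are not given: they have to be found in the camera images.
- foot: fixed metal foot of the turntable: 190 mm disc, 10 mm high, bolted down, mostly hidden under the wooden disc. Origin on the turntable's axis at shelf height (z = 0). Its -x axis points to the front of the turntable, along the tongue, which need not point straight at the robot; z up.
- front_tip (a point): outer end of the metal tongue (24 mm wide, 10 mm high, 185 mm from the axis, so it sticks out 37 mm beyond the wooden disc); the point is on the tongue's upper face and shows which way front is.
- tray (a joint): turn of the wooden disc in rad about the vertical axis of the foot, positive counter-clockwise seen from above; at 0 peg 0 is on the foot's +x axis. It turns endlessly for practical purposes, both ways, without stops or detents (readings may run past 2 pi), and drags a little (1 to 2 N at a peg) so that it stops where it is left. Disc 296 mm in diameter, 13 mm thick, upper face 25 mm above the shelf.
- peg0 (a point): top centre of rim peg 0, 60 mm above the shelf; a wooden peg, 14 mm in diameter, that stands 35 mm up from the disc, 135 mm from the axis; it turns with the disc. Six alike, 60 degrees apart, numbered counter-clockwise.
- peg1 (a point): top centre of rim peg 1, 60 mm above the shelf; as peg 0.
- peg2 (a point): top centre of rim peg 2, 60 mm above the shelf; as peg 0.
- peg3 (a point): top centre of rim peg 3, 60 mm above the shelf; as peg 0.
- peg4 (a point): top centre of rim peg 4, 60 mm above the shelf; as peg 0.
- peg5 (a point): top centre of rim peg 5, 60 mm above the shelf; as peg 0.
- canister: the thing to bring to the front: stainless cylinder 58 mm in diameter with a knurled screw-top lid 62 mm in diameter, 62 mm tall. Stands loose on the disc about 58 mm from the axis and rides with it. Origin at the centre of its underside, z up.
- ramekin: open glass ramekin, 72 mm across the rim, 42 mm tall, loose on the disc about 58 mm from the axis; origin at the centre of its underside, z up.
- jar: small amber glass jar with a cork stopper, 48 mm in diameter, 52 mm tall, loose on the disc about 58 mm from the axis; origin at the centre of its underside, z up.
- trivet: slatted wooden trivet, 150 x 130 x 16 mm, loose on the shelf to the robot's right; origin under its centre.
- clip: yellow plastic spring clip, 75 mm long, 17 mm high, loose on the shelf to the robot's left; origin under its centre.
- drawers: small white plastic drawer unit, 170 x 150 x 150 mm, fixed, to the left; origin under its centre, drawers face its -x.
- drawers_drawer0 (a joint): travel of the upper drawer in m, 0 shut.
- drawers_drawer1 (a joint): travel of the lower drawer in m, 0 shut.
- dehumidifier: white compact dehumidifier, 130 x 150 x 210 mm, fixed, to the right; origin under its centre.
Mind the look-alikes: they are no part of the job. There is more than one size of the jar; the job needs the largest. What is shaped like the ramekin but yellow is not meant.

How it is judged:
By the outcome, as a careful person would: the job done as asked, in the order asked, and still so for the second after the job is handed in, with the robot touching nothing.
It also fails if it takes over 61 s, if anything falls off the work surface, if the arm or the gripper's body presses on something with over 40 N, if the wrist force passes 120 N, or if a joint passes its speed limit or range.

## Robot

A 6-joint arm with a two-finger parallel gripper is mounted at the origin on the work surface. World frame = base frame: x ahead of the robot, y to its left, z up, the work surface at z = 0. Lengths are in m, angles in rad, forces in N, time in s.
With the tool pointing down it reaches from about 0.275 to 1 m from the base axis. Payload 8.4 kg.
Tool frame: the origin (TCP) lies at the very end of the fingers, on their centre line; the grasp point (between the pads) lies 19 mm behind it; z points along the fingers, x is the direction in which the jaws open and shut, and the axes are right-handed (so a half turn about z gives the same grasp; the last joint's range is limited). The gripper opens to 85 mm and grips with 20 to 120 N. Pads are 22 mm wide; open, the fingers measure 114 mm over their backs; the gripper's body (76 mm by 85 mm) begins 54 mm behind the grasp point. The pads swing forward as they close: fully open they stand 13 mm farther back than shut.
Start: joints at [-1.343, 0.353, 1.633, -0, 1.155, -0.002], TCP at [0.142, -0.609, 0.231] pointing down, gripper open.
Joint ranges: [-2.63, 2.63], [-0.92, 2.1], [0.06, 2.66], [-1.3, 4.44], [0, 2.69], [-3.02, 3.02]. Speed limits (rad/s): [2.22, 2.22, 2.79, 3.14, 3.14, 3.14].

## Interface

Orientations are given as a unit quaternion [x, y, z, w].
In Python, from cell import * gives the robot as it stands.
- The arm moves only by the tool apply_moves, never from a script. Its argument "commands" is a list of rows, each an object of numbers: "jaw": the opening, from 0 (shut) to 1 (fully open); "tx", "ty", "tz": the shift along the world's x, y, z in m; "twist": the turn about the world's z in rad. A call has 1 to 5 rows; each row shifts and turns the commanded pose from where the row before left it; what a row does not reach is not made up. A row lasts 1/10 s, in which the tool goes at most 50 mm and 8.59 degrees, less where a joint would pass 70% of its speed; a pose out of reach is approached as far as the arm can. A call is refused whole if a number of a shift passes 0.05 or a number of a turn 0.15, either way. A call with a gripper value outside its range is refused whole. The fingers move at their own pace and stop on an object; the grip force is fixed at half the most. Time passes only in rows, so rows that do not move let the fingers close. It gives the time, the measured TCP pose, the force and the opening at its end, in the units of the state.
- state(): the state, without advancing time (a new reading comes with each control period).
- snapshot(name): name is "scene" or "top" or "wrist"; returns the picture (400x640x3 uint8, red, green, blue); there is no depth.
- get_calibration(name): a dict with "camera_matrix" (3x3 intrinsics, pixels), "k1" (the pictures are not rectified: a ray, as slopes to the right and down, at radius r is drawn at 1 + k1 r^2 times it, then the intrinsics apply), "rvec" (rotation vector, rad) and "tvec" (3), from world to camera coordinates, as OpenCV has them. Camera axes: x right, y down, z forward; pixel columns grow to the right and rows downward; lengths in m; the calibration is good to about 2 mm. A picture is of the moment at which its call begins: read the wrist's pose just before it. get_calibration takes no time and is no camera call; for the wrist camera it gives the pose at the moment of the call.
- close_job(): hands the job in, once; it reports no verdict.
The state is a dict: "time": time; "q": joint angles; "joint_velocities": joint speeds; "joint_torque": joint torques, N m; "ee_pos": TCP position; "ee_rot": TCP orientation; "force": force on the tool from outside, world axes, zero at the start; "moment": the same for the moment, N m; "opening": finger opening in m.
Only numpy, scipy, OpenCV 4.12 (cv2) and the standard library are available. Lean on these libraries where they do the work, as an engineer would, in place of code of your own. Each camera call takes 0.05 s, during which the arm holds its last target.

## Working session

There is one attempt and no reset: what is moved stays moved. The work goes in short steps, Python scripts to look and compute and a tool call to move; the robot and the scene stay as the last step left them, time stands still between calls to the robot, and variables do not carry over. Pictures are saved under pics/ and viewed, and the job is handed in when it is done.

Besides the shell and the picture viewer there is one more tool, called after "Request:" as name(argument=value, ...) on one line, values as JSON. apply_moves: Moves the arm, as the interface text tells. Its arguments: {"type":"object","properties":{"commands":{"type":"array","items":{"type":"object","properties":{"jaw":{"type":"number"},"tx":{"type":"number"},"ty":{"type":"number"},"tz":{"type":"number"},"twist":{"type":"number"}}}}},"required":["commands"]}

```bash
mkdir -p pics; ls; cat > h.py <<'E'
from cell import *
import numpy as np, cv2
def save(n,f):
    im=snapshot(n); cv2.imwrite('pics/'+f,im[:,:,::-1]); return im
def ray(n,px,z):
    c=get_calibration(n);K=np.array(c['camera_matrix']);R=cv2.Rodrigues(np.array(c['rvec'],float))[0];t=np.array(c['tvec'],float).ravel()
    d=np.linalg.inv(K)@[px[0],px[1],1.];s=d[:2].copy()
    u=s.copy()
    for _ in range(30): u=s/(1+c['k1']*(u@u))
    v=R.T@np.array([u[0],u[1],1]);o=-R.T@t
    return o+v*(z-o[2])/v[2]
def proj(n,p):
    c=get_calibration(n);K=np.array(c['camera_matrix']);R=cv2.Rodrigues(np.array(c['rvec'],float))[0];t=np.array(c['tvec'],float).ravel()
    q=R@np.array(p,float)+t;u=q[:2]/q[2];u=u*(1+c['k1']*(u@u));return (K@[u[0],u[1],1])[:2]
E
python3 - <<'E'
from h import *
save('scene','s0.png');save('top','t0.png');print(state())
E
```

```text
pics
{'time': 0.1, 'q': array([-1.34343038e+00,  3.53565123e-01,  1.63401925e+00,  3.80211444e-05,
        1.15520722e+00, -2.42659084e-03]), 'joint_velocities': array([ 4.80303704e-04, -1.57837710e-03, -3.34978471e-03, -6.09966374e-04,
        1.64019462e-03, -3.40652401e-06]), 'joint_torque': array([ 3.01208649e-05, -6.06359625e+01, -3.42821789e+01,  2.10737676e-05,
        3.81489095e-03,  4.35693934e-06]), 'ee_pos': array([ 0.14226386, -0.60817767,  0.23066269]), 'ee_rot': array([ 7.83504981e-01, -6.21385215e-01, -4.57948984e-04, -3.87234934e-04]), 'force': array([ 0.02595345, -0.18516423,  0.45853043]), 'moment': array([ 0.04085556,  0.00641475, -0.00110713]), 'opening': 0.08514669976819829}
```

View pics/s0.png

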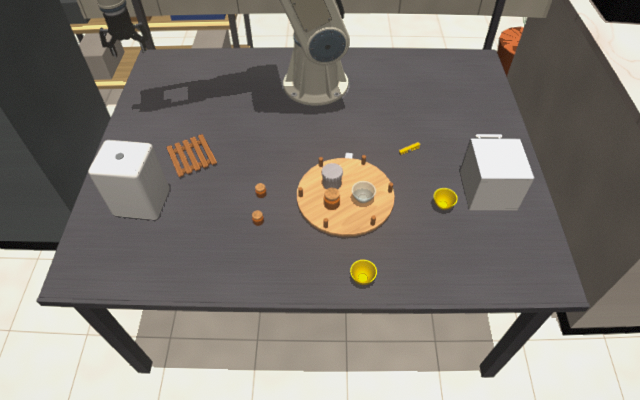

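View pics/t0.png

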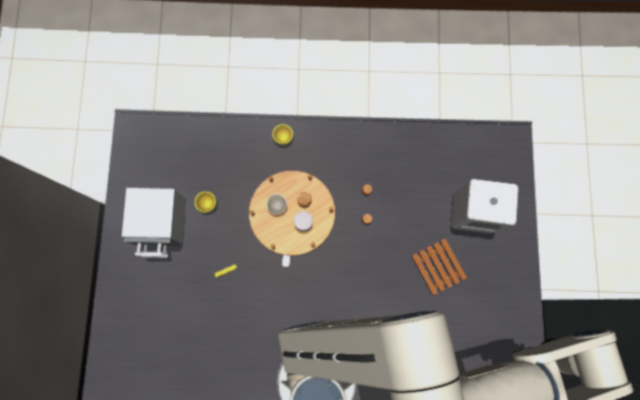

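```bash
python3 - <<'E'
import cv2
a=cv2.imread('pics/t0.png')[160:280,240:350];cv2.imwrite('pics/t0c.png',cv2.resize(a,None,fx=5,fy=5,interpolation=2))
a=cv2.imread('pics/s0.png')[140:245,285:405];cv2.imwrite('pics/s0c.png',cv2.resize(a,None,fx=5,fy=5,interpolation=2))
E
```

```text
(no output)
```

View pics/t0c.png

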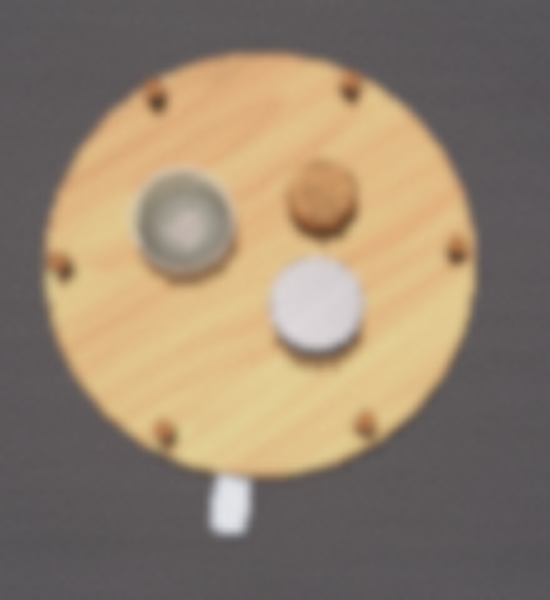

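View pics/s0c.png

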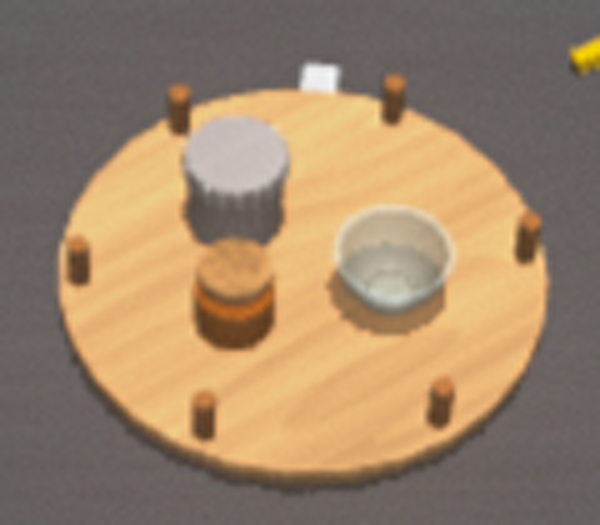

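```bash
cat > m.py <<'E'
from h import *
from scipy.optimize import least_squares
def meas(n,pegs,can,tip,off,s=5,hints=()):
    f=lambda p:((p[0]+.5)/s-.5+off[0],(p[1]+.5)/s-.5+off[1])
    P=np.array([ray(n,f(p),.06)[:2] for p in pegs]);C=ray(n,f(can),.087)[:2];T=ray(n,f(tip),.01)[:2]
    k=np.arange(len(pegs))
    c0=P.mean(0);a0=np.arctan2(*(P[0]-c0)[::-1])
    def m(v):
        a=v[2]+np.round((np.arctan2(P[:,1]-c0[1],P[:,0]-c0[0])-a0)/(np.pi/3))*np.pi/3
        return (v[:2]+.135*np.c_[np.cos(a),np.sin(a)]-P)
    r=least_squares(lambda v:m(v).ravel(),[*c0,a0]);c=r.x[:2]
    ft=np.arctan2(*(T-c)[::-1]);ac=np.arctan2(*(C-c)[::-1])
    print(n,'axis',c.round(4),'res mm',(m(r.x)*1e3).round(1).tolist())
    print('tip',T.round(4),np.linalg.norm(T-c).round(4),'front deg',np.degrees(ft).round(2))
    print('can',C.round(4),np.linalg.norm(C-c).round(4),'deg',np.degrees(ac).round(2),'turn',(np.degrees(ft-ac)+180)%360-180)
    print('pegs',P.round(4).tolist(),'deg',np.degrees(np.arctan2(P[:,1]-c[1],P[:,0]-c[0])).round(1))
E
python3 - <<'E'
from m import *
meas('top',[(157,90),(350,85),(458,245),(368,422),(165,430),(60,262)],(317,305),(228,533),(240,160))
meas('scene',[(180,90),(394,81),(530,219),(442,384),(204,398),(77,244)],(237,155),(321,66),(285,140))
E
```

```text
top axis [0.5535 0.1004] res mm [[-0.1, 1.4], [2.2, -1.6], [-0.5, -1.0], [-0.3, 0.5], [-0.9, 0.3], [-0.5, 0.4]]
tip [0.3694 0.1172] 0.1849 front deg 174.79
can [0.5157 0.0601] 0.0553 deg -133.19 turn -52.0226867862537
pegs [[0.6654, 0.1747], [0.6728, 0.0431], [0.5637, -0.0332], [0.4421, 0.0241], [0.433, 0.159], [0.5443, 0.2346]] deg [  33.6  -25.7  -85.6 -145.6  154.1   93.9]
scene axis [0.5539 0.0979] res mm [[1.3, -0.8], [-0.1, 0.4], [-0.0, 0.2], [0.3, 0.6], [-0.3, -0.1], [-1.1, -0.4]]
tip [0.3724 0.114 ] 0.1822 front deg 174.92
can [0.5183 0.0578] 0.0536 deg -131.58 turn -53.50134400930466
pegs [[0.4409, 0.0228], [0.4325, 0.1562], [0.544, 0.2323], [0.6652, 0.1732], [0.6758, 0.0393], [0.5649, -0.0364]] deg [-146.4  154.3   94.2   34.1  -25.7  -85.3]
```

Candidates for the target (scene pixels):
- Stainless canister with the knurled lid at (332,171). This matches the description, and the crop confirms it.
- Amber jar at (332,197).
- Glass ramekin at (363,193).
- Small look-alike jars at (260,189) and (257,217), and yellow bowls at (445,200) and (363,272), all off the turntable.

The tongue is at (349,155). Both views agree that the disc must turn about -53° (clockwise). I'll push the front-right peg at (0.441, 0.023) towards +y with shut fingers.

Request:
apply_moves(commands=[{"jaw":0,"tx":0.019,"ty":0.036},{"jaw":0,"tx":0.019,"ty":0.036},{"jaw":0,"tx":0.019,"ty":0.036},{"jaw":0,"tx":0.019,"ty":0.036},{"jaw":0,"tx":0.019,"ty":0.036}])

```text
$.commands[0]: bad value
```

Request:
apply_moves(commands=[{"jaw":0,"tx":0.019,"ty":0.036},{"jaw":0,"tx":0.019,"ty":0.036},{"jaw":0,"tx":0.019,"ty":0.036},{"jaw":0,"tx":0.019,"ty":0.036},{"jaw":0,"tx":0.019,"ty":0.036}])

```text
$.commands[0]: bad value
```

Request:
apply_moves(commands=[{"jaw":0,"tx":0.019,"ty":0.036},{"jaw":0,"tx":0.019,"ty":0.036},{"jaw":0,"tx":0.019,"ty":0.036},{"jaw":0,"tx":0.019,"ty":0.036},{"jaw":0}])

```text
$.commands[0]: bad value
```

Request:
apply_moves(commands=[{"jaw":0,"tx":0.019,"ty":0.036,"tz":0,"twist":0},{"jaw":0,"tx":0.019,"ty":0.036,"tz":0,"twist":0},{"jaw":0,"tx":0.019,"ty":0.036,"tz":0,"twist":0},{"jaw":0,"tx":0.019,"ty":0.036,"tz":0,"twist":0},{"jaw":0,"tx":0.019,"ty":0.036,"tz":0,"twist":0}])

```text
time: 0.6
ee_pos: [0.2377, -0.4269, 0.231]
ee_rot: [0.783, -0.622, -0.0, -0.0]
force: [0.3, -0.1, -0.0]
opening: 0.0118
```

Request:
apply_moves(commands=[{"jaw":0,"tx":0.019,"ty":0.036,"tz":0,"twist":0},{"jaw":0,"tx":0.019,"ty":0.036,"tz":0,"twist":0},{"jaw":0,"tx":0.019,"ty":0.036,"tz":0,"twist":0},{"jaw":0,"tx":0.019,"ty":0.036,"tz":0,"twist":0},{"jaw":0,"tx":0.019,"ty":0.036,"tz":0,"twist":0}])

```text
time: 1.1
ee_pos: [0.3327, -0.247, 0.2312]
ee_rot: [0.783, -0.622, -0.0, -0.0]
force: [1.4, -0.0, 0.7]
opening: 0.0004
```

Request:
apply_moves(commands=[{"jaw":0,"tx":0.019,"ty":0.036,"tz":0,"twist":0},{"jaw":0,"tx":0.019,"ty":0.036,"tz":0,"twist":0},{"jaw":0,"tx":0.019,"ty":0.036,"tz":0,"twist":0},{"jaw":0,"tx":0.019,"ty":0.036,"tz":0,"twist":0},{"jaw":0,"tx":0.019,"ty":0.036,"tz":0,"twist":0}])

```text
time: 1.6
ee_pos: [0.4277, -0.0669, 0.2313]
ee_rot: [0.784, -0.621, 0.0, 0.0]
force: [0.5, -0.4, 0.2]
opening: -0.0001
```

Request:
apply_moves(commands=[{"jaw":0,"tx":0.02,"ty":0.037,"tz":0,"twist":0},{"jaw":0,"tx":0,"ty":0,"tz":-0.045,"twist":0},{"jaw":0,"tx":0,"ty":0,"tz":-0.045,"twist":0},{"jaw":0,"tx":0,"ty":0,"tz":-0.03,"twist":0},{"jaw":0,"tx":0,"ty":0,"tz":0,"twist":0}])

```text
time: 2.1
ee_pos: [0.4441, -0.0312, 0.1079]
ee_rot: [0.784, -0.621, -0.003, 0.002]
force: [0.6, 0.2, 0.4]
opening: -0.0003
```

```bash
python3 - <<'E'
from h import *
print(state()['ee_pos'])
im=save('scene','s1.png')
a=cv2.imread('pics/s1.png')[90:240,275:415];cv2.imwrite('pics/s1c.png',cv2.resize(a,None,fx=4,fy=4,interpolation=2))
E
```

```text
[ 0.4441476  -0.03115221  0.10792572]
```

View pics/s1c.png

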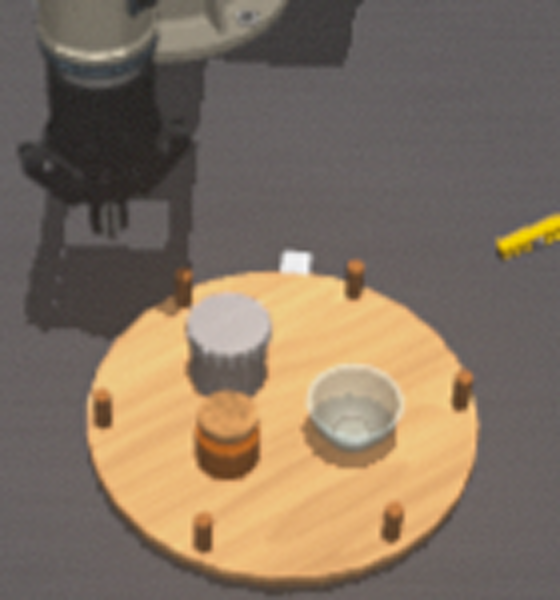

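Request:
apply_moves(commands=[{"jaw":0,"tx":0,"ty":0,"tz":-0.03,"twist":0},{"jaw":0,"tx":0,"ty":0,"tz":-0.02,"twist":0},{"jaw":0,"tx":0,"ty":0,"tz":-0.013,"twist":0},{"jaw":0,"tx":0,"ty":0.01,"tz":0,"twist":0},{"jaw":0,"tx":0,"ty":0.01,"tz":0,"twist":0}])

```text
time: 2.65
ee_pos: [0.4485, -0.0111, 0.0497]
ee_rot: [0.783, -0.622, 0.001, -0.001]
force: [-0.2, -0.7, 0.5]
opening: -0.0001
```

Request:
apply_moves(commands=[{"jaw":0,"tx":-0.003,"ty":0.004,"tz":-0.004,"twist":0},{"jaw":0,"tx":-0.003,"ty":0.005,"tz":0,"twist":0},{"jaw":0,"tx":-0.002,"ty":0.005,"tz":0,"twist":0},{"jaw":0,"tx":-0.003,"ty":0.006,"tz":0,"twist":0},{"jaw":0,"tx":-0.003,"ty":0.006,"tz":0,"twist":0}])

```text
time: 3.15
ee_pos: [0.4326, 0.0147, 0.0443]
ee_rot: [0.784, -0.621, -0.0, 0.0]
force: [-1.4, -3.0, 0.9]
opening: -0.0001
```

```bash
python3 - <<'E'
from h import *
print(state()['ee_pos'],state()['force'])
im=save('scene','s2.png')
a=cv2.imread('pics/s2.png')[90:240,275:415];cv2.imwrite('pics/s2c.png',cv2.resize(a,None,fx=4,fy=4,interpolation=2))
E
```

```text
[0.43258868 0.01469097 0.04434661] [-1.44973609 -2.98956952  0.89413358]
```

View pics/s2c.png

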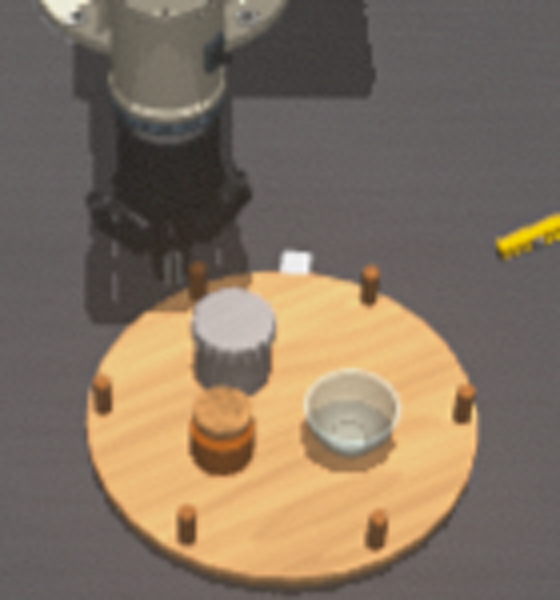

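The finger is behind the peg and the disc is turning, with the gripper body clear of the pots. I'll carry on along the arc.

Request:
apply_moves(commands=[{"jaw":0,"tx":-0.002,"ty":0.007,"tz":0,"twist":0},{"jaw":0,"tx":-0.002,"ty":0.007,"tz":0,"twist":0},{"jaw":0,"tx":-0.002,"ty":0.007,"tz":0,"twist":0},{"jaw":0,"tx":-0.002,"ty":0.007,"tz":0,"twist":0},{"jaw":0,"tx":-0.001,"ty":0.007,"tz":0,"twist":0}])

```text
time: 3.7
ee_pos: [0.4241, 0.0501, 0.0442]
ee_rot: [0.784, -0.621, -0.0, 0.0]
force: [0.3, -2.2, 0.1]
opening: -0.0002
```

Request:
apply_moves(commands=[{"jaw":0,"tx":-0.001,"ty":0.007,"tz":0,"twist":0},{"jaw":0,"tx":-0.001,"ty":0.007,"tz":0,"twist":0},{"jaw":0,"tx":0,"ty":0.007,"tz":0,"twist":0},{"jaw":0,"tx":0,"ty":0.007,"tz":0,"twist":0},{"jaw":0,"tx":0,"ty":0.006,"tz":0,"twist":0}])

```text
time: 4.2
ee_pos: [0.4225, 0.0841, 0.0443]
ee_rot: [0.784, -0.621, 0.0, -0.0]
force: [-0.9, -2.6, -0.4]
opening: -0.0001
```

Request:
apply_moves(commands=[{"jaw":0,"tx":0.001,"ty":0.006,"tz":0,"twist":0},{"jaw":0,"tx":0.001,"ty":0.006,"tz":0,"twist":0},{"jaw":0,"tx":0.001,"ty":0.006,"tz":0,"twist":0},{"jaw":0,"tx":0.001,"ty":0.004,"tz":0,"twist":0},{"jaw":0,"tx":0.001,"ty":0.003,"tz":0,"twist":0}])

```text
time: 4.7
ee_pos: [0.4275, 0.1088, 0.0443]
ee_rot: [0.784, -0.621, 0.0, -0.0]
force: [-1.6, -0.9, -0.2]
opening: -0.0002
```

```bash
python3 - <<'E'
from h import *
print(state()['ee_pos'],state()['force'])
im=save('scene','s3.png')
a=cv2.imread('pics/s3.png')[130:250,285:405];cv2.imwrite('pics/s3c.png',cv2.resize(a,None,fx=5,fy=5,interpolation=2))
E
```

```text
[0.42752719 0.10883306 0.04428663] [-1.61368154 -0.93703409 -0.2375751 ]
```

View pics/s3c.png

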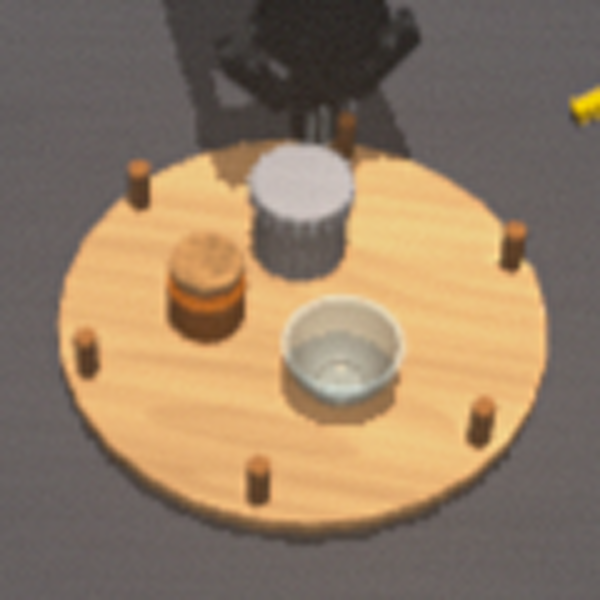

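```bash
python3 - <<'E'
from m import *
meas('scene',[(346,119),(514,229),(484,404),(258,464),(86,335),(139,167)],(302,183),(321,116),(285,130))
E
```

```text
scene axis [0.5542 0.0979] res mm [[-0.2, -0.5], [-0.1, 1.2], [0.5, -0.1], [-0.3, 0.2], [0.1, -0.6], [0.0, -0.1]]
tip [0.3724 0.114 ] 0.1824 front deg 174.92
can [0.5006 0.0966] 0.0536 deg -178.67 turn -6.407335901738861
pegs [[0.4224, 0.1266], [0.5127, 0.2251], [0.6441, 0.1982], [0.6865, 0.0695], [0.5956, -0.0299], [0.4637, -0.0022]] deg [ 167.7  108.    48.1  -12.1  -72.  -132.1]
```

Request:
apply_moves(commands=[{"jaw":0,"tx":0.001,"ty":0.004,"tz":0,"twist":0},{"jaw":0,"tx":0.001,"ty":0.004,"tz":0,"twist":0},{"jaw":0,"tx":0.001,"ty":0.003,"tz":0,"twist":0},{"jaw":0,"tx":0,"ty":0,"tz":0,"twist":0}])

```text
time: 5.15
ee_pos: [0.4308, 0.1199, 0.0443]
ee_rot: [0.784, -0.621, 0.0, -0.0]
force: [-0.7, -0.1, -0.1]
opening: 0.0001
```

Request:
apply_moves(commands=[{"jaw":0,"tx":0,"ty":-0.01,"tz":0,"twist":0},{"jaw":0,"tx":-0.03,"ty":-0.02,"tz":0,"twist":0},{"jaw":0,"tx":-0.03,"ty":-0.03,"tz":0,"twist":0},{"jaw":0,"tx":0,"ty":-0.045,"tz":0,"twist":0},{"jaw":0,"tx":0,"ty":-0.045,"tz":0,"twist":0}])

```text
time: 5.65
ee_pos: [0.3692, -0.032, 0.0444]
ee_rot: [0.784, -0.621, 0.0, -0.0]
force: [0.3, -0.2, -0.4]
opening: 0.0
```

```bash
python3 - <<'E'
from h import *
print(state()['ee_pos'],state()['force'])
save('scene','s4.png');save('top','t4.png')
a=cv2.imread('pics/s4.png')[130:250,285:405];cv2.imwrite('pics/s4c.png',cv2.resize(a,None,fx=5,fy=5,interpolation=2))
a=cv2.imread('pics/t4.png')[160:280,240:350];cv2.imwrite('pics/t4c.png',cv2.resize(a,None,fx=5,fy=5,interpolation=2))
E
```

```text
[ 0.3692031  -0.03197047  0.04441071] [ 0.34815708 -0.19435861 -0.43566651]
```

View pics/s4c.png

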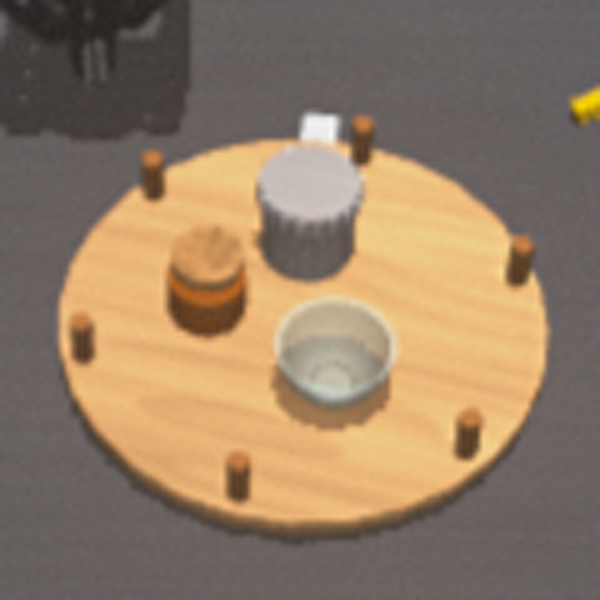

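View pics/t4c.png

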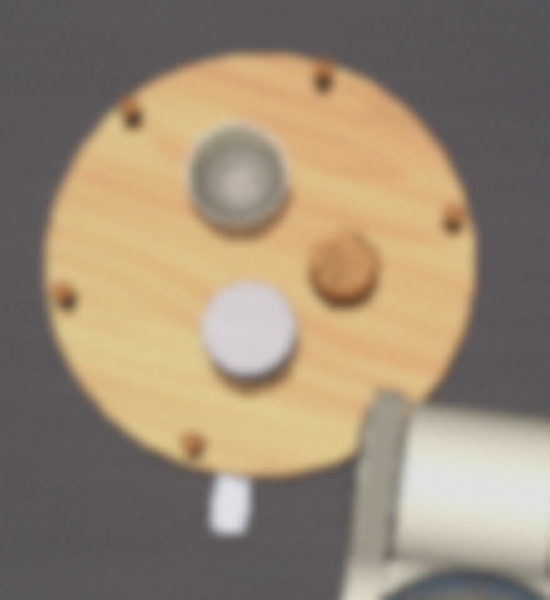

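```bash
python3 - <<'E'
from m import *
meas('top',[(132,110),(323,74),(453,213),(193,441),(63,292)],(249.5,328),(228,534),(240,160))
meas('scene',[(364,122),(521,243),(469,416),(238,460),(81,321),(152,157)],(310,183),(321,114),(285,130))
# model overlay: axis, front, lid circle at r .058 for front-aligned
for n,f,off in(('top','t4c',(240,160)),('scene','s4c',(285,130))):
    im=cv2.imread(f'pics/{f}.png');c=np.array([.5537,.0992])
    for a0,col in((175,(0,0,255)),(180,(0,255,0))):
        a=np.radians(a0)
        cc=c+.058*np.array([np.cos(a),np.sin(a)])
        pts=[(proj(n,[cc[0]+.031*np.cos(t),cc[1]+.031*np.sin(t),.087])-off+.5)*5-.5 for t in np.linspace(0,2*np.pi,60)]
        cv2.polylines(im,[np.int32(pts)],True,col,1)
    a=np.radians(175);d=np.array([np.cos(a),np.sin(a)])
    p=[(proj(n,[*(c+r*d),z])-off+.5)*5-.5 for r,z in((0,.025),(.148,.025),(.148,.01),(.185,.01))]
    cv2.polylines(im,[np.int32(p)],False,(255,0,0),1)
    pts=[(proj(n,[c[0]+.148*np.cos(t),c[1]+.148*np.sin(t),.025])-off+.5)*5-.5 for t in np.linspace(0,2*np.pi,90)]
    cv2.polylines(im,[np.int32(pts)],True,(255,0,255),1)
    cv2.imwrite(f'pics/{f}_o.png',im)
E
```

```text
top axis [0.5536 0.1006] res mm [[1.4, 1.7], [2.7, -0.5], [-1.6, -1.6], [-1.7, -0.1], [-0.8, 0.6]]
tip [0.3687 0.1172] 0.1856 front deg 174.88
can [0.499  0.1041] 0.0547 deg 176.33 turn -1.4522848136501807
pegs [[0.6508, 0.1911], [0.68, 0.0618], [0.5857, -0.0294], [0.4261, 0.1401], [0.5239, 0.2315]] deg [ 42.9 -17.1 -76.1 162.8 102.8]
scene axis [0.5543 0.0977] res mm [[0.3, -0.7], [0.1, 0.7], [0.4, 0.6], [-0.4, -0.0], [-0.5, -0.6], [0.3, -0.1]]
tip [0.3706 0.1141] 0.1844 front deg 174.9
can [0.5006 0.1014] 0.0538 deg 176.04 turn -1.135809949129424
pegs [[0.4249, 0.1378], [0.5238, 0.2285], [0.6526, 0.1892], [0.6838, 0.0583], [0.5852, -0.0332], [0.4553, 0.0056]] deg [ 162.8  103.1   42.9  -16.9  -76.7 -137.1]
```

View pics/s4c_o.png

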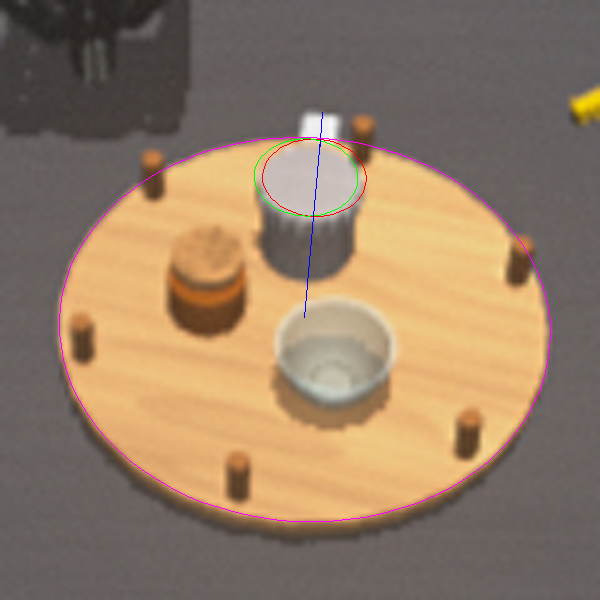

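View pics/t4c_o.png

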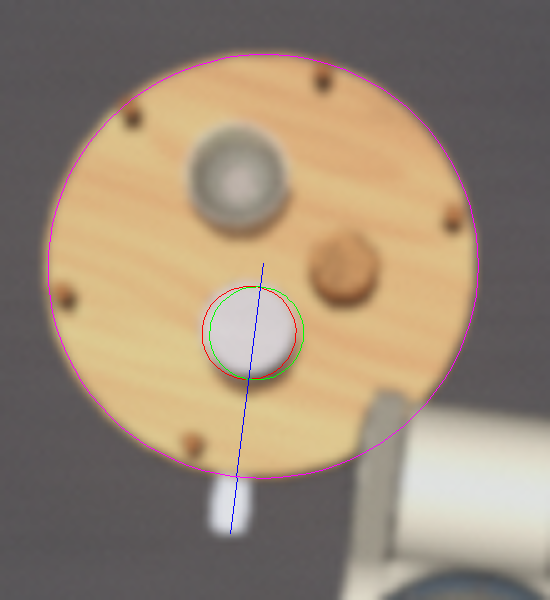

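Both views put the canister 1.1–1.5° short. I'll go back along the same path and nudge the peg about 3 mm further.

Request:
apply_moves(commands=[{"jaw":0,"tx":0,"ty":0.045,"tz":0,"twist":0},{"jaw":0,"tx":0,"ty":0.045,"tz":0,"twist":0},{"jaw":0,"tx":0.03,"ty":0.03,"tz":0,"twist":0},{"jaw":0,"tx":0.03,"ty":0.02,"tz":0,"twist":0},{"jaw":0,"tx":0,"ty":0,"tz":0,"twist":0}])

```text
time: 6.25
ee_pos: [0.4352, 0.1122, 0.045]
ee_rot: [0.784, -0.62, 0.002, -0.002]
force: [-0.5, -0.7, -0.2]
opening: 0.0002
```

Request:
apply_moves(commands=[{"jaw":0,"tx":0.001,"ty":0.004,"tz":0,"twist":0},{"jaw":0,"tx":0.001,"ty":0.004,"tz":0,"twist":0},{"jaw":0,"tx":0,"ty":0.003,"tz":0,"twist":0},{"jaw":0,"tx":0,"ty":0.002,"tz":0,"twist":0},{"jaw":0,"tx":0,"ty":0,"tz":0,"twist":0}])

```text
time: 6.75
ee_pos: [0.4321, 0.1223, 0.0443]
ee_rot: [0.783, -0.621, -0.0, 0.0]
force: [0.6, -0.4, -0.7]
opening: 0.0001
```

Now I'll draw back clear, further than before so the top view is open.

Request:
apply_moves(commands=[{"jaw":0,"tx":0,"ty":-0.01,"tz":0,"twist":0},{"jaw":0,"tx":-0.03,"ty":-0.02,"tz":0,"twist":0},{"jaw":0,"tx":-0.03,"ty":-0.03,"tz":0,"twist":0},{"jaw":0,"tx":0,"ty":-0.045,"tz":0,"twist":0},{"jaw":0,"tx":0,"ty":-0.045,"tz":0.02,"twist":0}])

```text
time: 7.25
ee_pos: [0.3695, -0.0289, 0.0632]
ee_rot: [0.784, -0.621, -0.002, 0.001]
force: [0.9, -0.3, 0.1]
opening: 0.0002
```

Request:
apply_moves(commands=[{"jaw":0,"tx":0,"ty":-0.03,"tz":0.035,"twist":0},{"jaw":0,"tx":0,"ty":-0.03,"tz":0.035,"twist":0},{"jaw":0,"tx":0,"ty":-0.03,"tz":0.035,"twist":0},{"jaw":0,"tx":0,"ty":-0.03,"tz":0.03,"twist":0},{"jaw":0,"tx":0,"ty":0,"tz":0,"twist":0}])

```text
time: 7.75
ee_pos: [0.3743, -0.1517, 0.2032]
ee_rot: [0.783, -0.623, 0.004, -0.001]
force: [0.5, 0.1, 0.4]
opening: -0.0001
```

```bash
python3 - <<'E'
from h import *
print(state()['ee_pos'],state()['force'])
save('scene','s5.png');save('top','t5.png')
a=cv2.imread('pics/s5.png')[130:250,285:405];cv2.imwrite('pics/s5c.png',cv2.resize(a,None,fx=5,fy=5,interpolation=2))
a=cv2.imread('pics/t5.png')[160:280,240:350];cv2.imwrite('pics/t5c.png',cv2.resize(a,None,fx=5,fy=5,interpolation=2))
E
```

```text
[ 0.37432347 -0.15165214  0.20316758] [0.52916928 0.11541286 0.377315  ]
```

View pics/s5c.png

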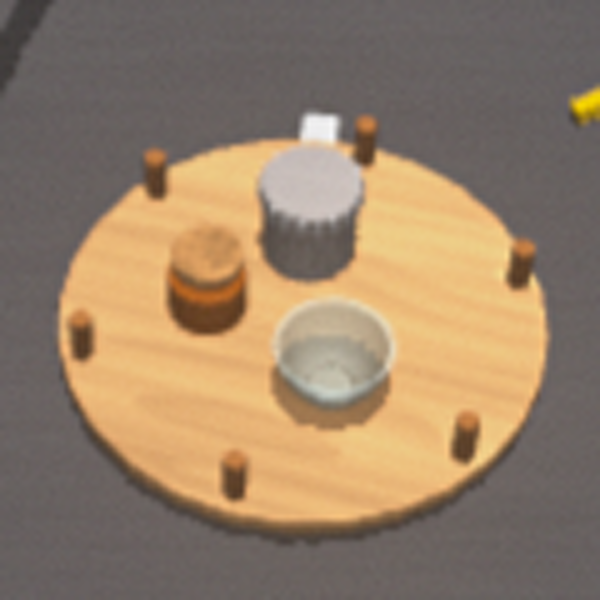

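View pics/t5c.png

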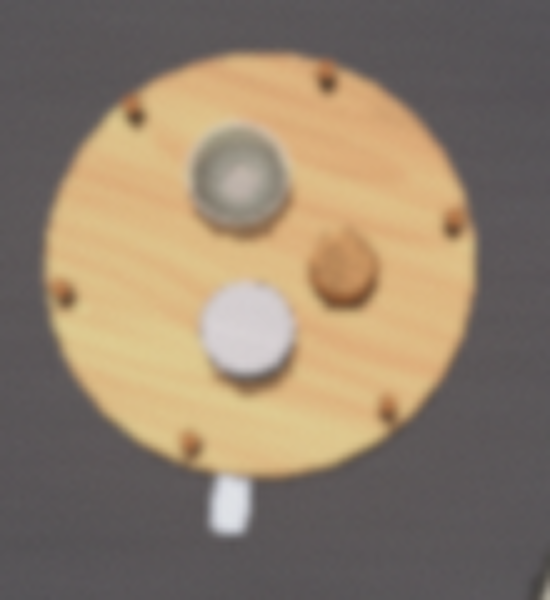

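View pics/s5.png

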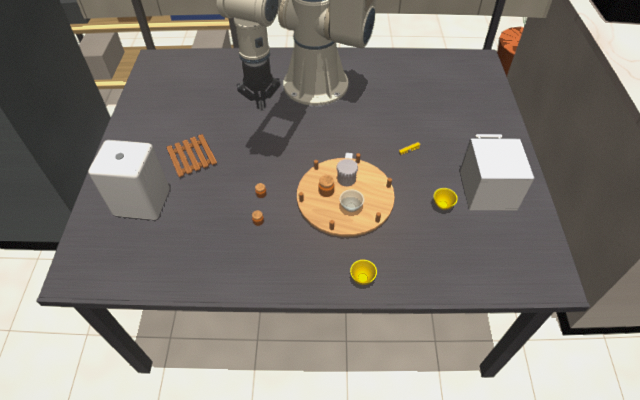

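```bash
python3 - <<'E'
from m import *
meas('top',[(134,107),(326,74),(454,217),(388,406),(191,440),(62,289)],(248,328),(228,534),(240,160))
meas('scene',[(367,123),(523,246),(466,418),(234,458),(80,318),(155,156)],(311,183),(321,114),(285,130))
E
```

```text
top axis [0.5536 0.1007] res mm [[0.9, 1.3], [2.0, -0.6], [-1.1, -1.2], [0.3, -0.8], [-1.6, 0.9], [-0.5, 0.4]]
tip [0.3687 0.1172] 0.1857 front deg 174.92
can [0.499  0.1051] 0.0548 deg 175.43 turn -0.5145077001562299
pegs [[0.653, 0.1898], [0.6801, 0.0597], [0.5829, -0.0301], [0.4531, 0.0111], [0.4268, 0.1414], [0.526, 0.2323]] deg [  41.9  -18.   -77.4 -138.3  162.2  101.9]
scene axis [0.5543 0.0977] res mm [[0.1, -0.4], [-0.0, 0.2], [0.5, 0.8], [0.2, 0.0], [-0.5, -0.4], [-0.4, -0.2]]
tip [0.3706 0.1141] 0.1844 front deg 174.9
can [0.5006 0.102 ] 0.0539 deg 175.41 turn -0.5063196897401383
pegs [[0.4257, 0.1396], [0.5261, 0.2295], [0.654, 0.1874], [0.6825, 0.0561], [0.583, -0.0339], [0.4545, 0.0075]] deg [ 161.9  102.1   42.   -18.   -77.7 -137.9]
```

Both views now show the canister about 0.5° from front, which is within the measuring error. I'm handing in.

```bash
python3 - <<'E'
from cell import *
print(close_job())
E
```

```text
the job is handed in; nothing more can be done
None
```

The stainless canister now faces front, in line with the tongue, and the job is handed in. I turned the disc about 52° clockwise by pushing the front-right rim peg with the shut fingertips, in two pushes, then drew the arm back clear.

- **Alignment:** the scene and top views both put the canister about 0.5° short of the tongue line, which is within the measuring error.
- **Force and time:** the readings at the end of each move never passed about 4 N, and the arm finished at about 8 s of the 61 s allowed.
- **Rest of the shelf:** the three pots stand upright on the disc, and everything else looks unmoved in the last picture.
- **Disagreements:** the canister came out 54–55 mm from the axis, against the stated 58 mm or so. The two views also place the axis 3 mm apart, but they agree on the angle.

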